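# Load the treatment-chamber tray with two books, indicator, logger and canister

## Task

Load the perforated steel tray for the treatment chamber: lay the flat indicator case on the base of the wide stand, midway between its two bars, then the thick book over it, centred across those bars, and the slim book centred across the narrow stand, each book lengthwise from bar to bar. Put the data logger, display up, on the middle of the thick book and lengthwise along it, and stand the canister upright in the very middle of the tray, midway between the two stands. Let go of everything, and do not shift or knock over the amber jar.

Things in the scene. Friction and masses are not known exactly. Their poses are not given: they have to be found in the camera images.
- tray: Origin: centre of the underside, z up. Fixed rectangular stainless steel tray with slot perforations, 210 (its x) x 330 (its y) mm, floor 3 mm thick, rim 12 mm high overall and 3 mm thick, a bar handle on its -x side reaching 32 mm out. It lies on the bench, on the left or the right of the robot, turned up to 0.12 rad. It carries the two stands, 78 mm either side of its centre along its y (which stand is on which side varies).
- wide_stand: Origin: centre of the underside, z up. Fixed white plastic book stand on the tray floor, square with the tray: base plate 2 mm thick, 84 (x) x 50 (y) mm, with two upright bars running along y at its two ends, each 12 mm wide and 50 mm long, top 22 mm above the underside; the clear channel between the bars is 60 mm wide and open at both ends.
- narrow_stand: Origin: centre of the underside, z up. Fixed white plastic book stand on the tray floor, square with the tray: base plate 2 mm thick, 60 (x) x 42 (y) mm, with two upright bars running along y at its two ends, each 12 mm wide and 42 mm long, top 22 mm above the underside; the clear channel between the bars is 36 mm wide.
- thick_book: Origin: centre of the underside, z up. Small closed leather-bound book with a flush clasp, rigid, lying flat: 100 (x, along the spine) x 62 (y) x 34 mm thick, about 0.17 kg. Starts on the felt-topped receiving board, a flat grey board 6 mm thick lying on the bench on the side of the robot where the tray is not.
- slim_book: Origin: centre of the underside, z up. Smaller closed leather-bound book, rigid, lying flat: 80 (x, along the spine) x 50 (y) x 18 mm thick, about 0.07 kg. Starts on the receiving board.
- indicator: Origin: centre of the underside, z up. Flat white vented plastic indicator case, 36 (x) x 26 (y) x 12 mm high, about 20 g. Starts on the receiving board.
- logger: Origin: centre of the underside, z up. Data logger, white plastic box with a small display on top, 58 (x) x 38 (y) x 20 mm high, about 60 g. Starts on the receiving board.
- canister: Origin: centre of the underside, z up. Sorbent canister, plain aluminium drum with a perforated lid, diameter 40 mm, 48 mm high, about 90 g, standing. Starts on the receiving board.
- jar: Origin: centre of the underside, z up. Amber glass specimen jar with a black cap, diameter 48 mm, 75 mm high, standing on the receiving board among the things to be moved; to be left where it is. A brush and a bone folder, at most 10 mm high, lie along the board's far and near edges (board 300 x 345 mm; the six standing or lying things stand about 110 mm apart on it, in any order).
Mind the look-alikes: they are no part of the job. Leave any yellow look-alike of the indicator alone.

How it is judged:
At the end, for the whole second after the job is handed in: Books flat across their stands (12 mm, 0.2 rad); case flat on the wide stand's plate under the thick book (12 mm from its centre); logger flat, display up, on the thick book (12 mm of its middle, 0.3 rad); canister upright on the tray floor within 15 mm of its centre; all released, at rest (horizontal distance between each of thick_book, indicator and wide_stand below 0.012 m and z of thick_book in the frame of wide_stand between 0.019 and 0.025 m and angle between the x axis of thick_book and the x axis of wide_stand, either way round below 0.2 rad and angle between each of thick_book, slim_book's own z axis and vertical below 0.06 rad and horizontal distance between slim_book and narrow_stand below 0.012 m and z of slim_book in the frame of narrow_stand between 0.019 and 0.025 m and angle between the x axis of slim_book and the x axis of narrow_stand, either way round below 0.2 rad and z of indicator in the frame of wide_stand below 0.005 m and angle between indicator's own z axis and vertical below 0.1 rad and horizontal distance between logger and thick_book below 0.012 m and z of logger in the frame of thick_book between 0.031 and 0.037 m and angle between the x axis of logger and the x axis of thick_book, either way round below 0.3 rad and angle between each of logger, canister's own z axis and vertical below 0.08 rad and horizontal distance between canister and tray below 0.015 m and z of canister in the frame of tray below 0.006 m and linear speed of each of thick_book, slim_book, indicator, logger, canister below 0.01 m/s and angular speed of each of thick_book, slim_book, indicator, logger, canister below 0.1 rad/s); the robot touches nothing.
It fails at once if the amber jar is shifted more than 15 mm or tipped (distance of jar from where it was at the start of the episode above 0.015 m or angle between jar's own z axis and vertical above 0.3 rad).
It also fails if it takes over 125 s, if anything falls off the work surface, if the arm or the gripper's body presses on something with over 40 N, if the wrist force passes 120 N, or if a joint passes its speed limit or range.

## Robot

A 6-joint arm with a two-finger parallel gripper is mounted at the origin on the work surface. World frame = base frame: x ahead of the robot, y to its left, z up, the work surface at z = 0. Lengths are in m, angles in rad, forces in N, time in s.
With the tool pointing down it reaches from about 0.325 to 0.9 m from the base axis. Payload 6.1 kg.
Tool frame: the origin (TCP) lies at the centre of the arm's flange, where the gripper is bolted on; the fingertips stand 182 mm ahead of it and the grasp point (between the pads) lies 164 mm ahead of it; x points along the fingers, z is the direction in which the jaws open and shut, and the axes are right-handed (so a half turn about x gives the same grasp; the last joint's range is limited). The gripper opens to 87 mm and grips with 3 to 60 N. Pads are 19 mm wide; open, the fingers measure 117 mm over their backs; the gripper's body (75 mm by 190 mm) begins 51 mm behind the grasp point.
Start: joints at [-1.264, 0.22, 1.526, -0, 1.395, -0.126], TCP at [0.262, -0.567, 0.405] pointing down, gripper open.
Joint ranges: [-2.98, 2.98], [-0.91, 2.08], [0.09, 2.57], [-1.24, 4.39], [0.2, 2.65], [-2.68, 2.68]. Speed limits (rad/s): [2.57, 2.57, 3.01, 3.14, 3.14, 3.14].

## Interface

Orientations are given as a 3x3 rotation matrix whose columns are the frame's x, y, z axes.
In Python, from plant import r gives the robot as it stands. The module is installed in compiled form; this text tells all that it offers.
- The arm moves only by the tool play_rows, never from a script. Its argument "plan" is a list of rows, each an object with "fingers": the opening, from -1 (shut) to 1 (fully open); "xyz": the shift along the tool's x, y, z in cm, a list of three; "yaw": the turn about the tool's x in rad. In form: [{"fingers": fingers, "xyz": [dx, dy, dz], "yaw": yaw}, ...]. A call has exactly 8 rows; each row is the pose to reach, as a shift and turn from the pose commanded when the call began, along the tool's axes at that moment; what a row does not reach only later rows make up. A row lasts 1/8 s, in which the tool goes at most 62.5 mm and 10.7 degrees, less where a joint would pass 70% of its speed; a pose out of reach is approached as far as the arm can. A call with a gripper value outside its range is refused whole. The fingers move at their own pace and stop on an object; "grip_force" is the grip in N (left out, the last holds). Time passes only in rows, so rows that repeat a pose let the fingers close, or fill a call up. It gives the time, the measured TCP pose, the force and the opening at its end, in the units of the state.
- r.get_state(): the state, without advancing time (a new reading comes with each control period).
- r.snapshot(name): name is "scene" or "top"; returns the picture (400x640x3 uint8, red, green, blue); there is no depth.
- r.get_calibration(name): a dict with "vfov" (degrees; the focal length in pixels is half the picture's height over the tangent of half this angle, whatever the lens; pixels are square), "cx", "cy" (the principal point, pixels), "extrinsics" (4x4, takes a point from world to camera coordinates). Camera axes: x right, y up, looking along -z (the intrinsics and any distortion apply to the point x, -y, -z); pixel columns grow to the right and rows downward; lengths in m; the calibration is good to about 2 mm. A picture is of the moment at which its call begins. get_calibration takes no time and is no camera call.
- r.sign_off(): hands the job in, once; it reports no verdict.
Trained networks look in the newest picture that a camera, given by its name, has taken for a name from the list of things; names that differ only in an ending like _2 or _b are one class to them, and where a whole thing is asked for, a point or a joint stands for the part that bears it (a point fixed in the world has none). Each returns a list of dicts, best first, with "conf" (0 to 1); they miss things now and then, are a little off and sometimes report something else, mostly with a low value. They report only what shows in the picture. A call takes as long as a camera call. They do not tell look-alikes from the thing itself.
- r.look_for(camera, name): "xyz" ([x, y, z] in m, in the coordinates of the camera as it stood for that picture, good to about 4 mm: the middle of the surface that is visible of it).
- r.spot_point(camera, name): "xyz" ([x, y, z] in m, in the coordinates of the camera as it stood for that picture, good to about 4 mm: a listed point, or the origin of a listed thing).
The state is a dict: "t": time; "q": joint angles; "dq": joint speeds; "effort": joint torques, N m; "ee_pos": TCP position; "orientation": TCP orientation; "ft_force": force on the tool from outside, world axes, zero at the start; "torque": the same for the moment, N m; "grip_width": opening from 0.0 (shut) to 1.0 (fully open).
Only numpy, scipy, OpenCV 4.12 (cv2) and the standard library are available. Lean on these libraries where they do the work, as an engineer would, in place of code of your own. Each camera call takes 0.05 s, during which the arm holds its last target.

## Working session

There is one attempt and no reset: what is moved stays moved. The work goes in short steps, Python scripts to look and compute and a tool call to move; the robot and the scene stay as the last step left them, time stands still between calls to the robot, and variables do not carry over. Pictures are saved under pics/ and viewed, and the job is handed in when it is done.

Besides the shell and the picture viewer there is one more tool, called by a JSON object that holds its "method" and its "body", one argument or row to a line. play_rows: Moves the arm, as the interface text tells. Its arguments: {"type":"object","properties":{"plan":{"type":"array","items":{"type":"object","properties":{"fingers":{"type":"number"},"xyz":{"type":"array","items":{"type":"number"}},"yaw":{"type":"number"}}}},"grip_force":{"type":"number"}},"required":["plan"]}

```bash
mkdir -p pics; ls
cat > h.py <<'E'
import numpy as np, cv2
from plant import r
def snap(cam,fn=None):
    im=r.snapshot(cam)
    if fn: cv2.imwrite('pics/'+fn,cv2.cvtColor(im,cv2.COLOR_RGB2BGR))
    return im
def cal(cam):
    c=r.get_calibration(cam); f=200/np.tan(np.radians(c['vfov'])/2)
    return c,f,np.array(c['extrinsics'])
def px2w(cam,u,v,z):
    c,f,E=cal(cam)
    d=np.array([(u-c['cx'])/f,-(v-c['cy'])/f,-1.0])
    R=E[:3,:3];t=E[:3,3]
    o=-R.T@t; dw=R.T@d
    return o+dw*(z-o[2])/dw[2]
def w2px(cam,p):
    c,f,E=cal(cam)
    q=E[:3,:3]@np.array(p)+E[:3,3]
    return np.array([c['cx']+f*q[0]/-q[2], c['cy']-f*q[1]/-q[2]])
def c2w(cam,p):
    c,f,E=cal(cam)
    return E[:3,:3].T@(np.array(p)-E[:3,3])
E
python3 - <<'E'
from h import *
np.set_printoptions(precision=4,suppress=True)
for c in ['scene','top']:
    snap(c,c+'0.png'); k=r.get_calibration(c); print(k)
    for n in ['tray','wide_stand','narrow_stand','thick_book','slim_book','indicator','logger','canister','jar'][:0]: pass
print(r.get_state())
E
```

```text
pics
{'vfov': 44.97011609794441, 'cx': 320.9587452493126, 'cy': 201.6726488533246, 'extrinsics': array([[ 0.1805,  0.9836,  0.0061, -0.1437],
       [-0.7581,  0.1352,  0.6379,  0.3102],
       [ 0.6266, -0.1198,  0.7701, -1.4376],
       [ 0.    ,  0.    ,  0.    ,  1.    ]])}
{'vfov': 45.200984864471515, 'cx': 319.63932324017355, 'cy': 202.6793486141293, 'extrinsics': array([[-0.0271, -0.9996,  0.0031,  0.0697],
       [ 0.9952, -0.0267,  0.0943, -0.479 ],
       [-0.0941,  0.0056,  0.9955, -1.0755],
       [ 0.    ,  0.    ,  0.    ,  1.    ]])}
{'t': 0.1, 'q': array([-1.2641,  0.2211,  1.5275, -0.    ,  1.3947, -0.1261]), 'dq': array([ 0.0003, -0.0027, -0.0013,  0.0003, -0.0009,  0.    ]), 'effort': array([  0.0007, -49.5944, -38.8522,   0.0702,   0.0515,  -0.    ]), 'ee_pos': array([ 0.2621, -0.5671,  0.4037]), 'orientation': array([[-0.0005,  0.9078,  0.4194],
       [ 0.0017,  0.4194, -0.9078],
       [-1.    ,  0.0002, -0.0017]]), 'ft_force': array([-0.8354,  1.4582,  0.1369]), 'torque': array([-0.0373, -0.0191, -0.0567]), 'grip_width': 0.9998665412154445}
```

View pics/scene0.png

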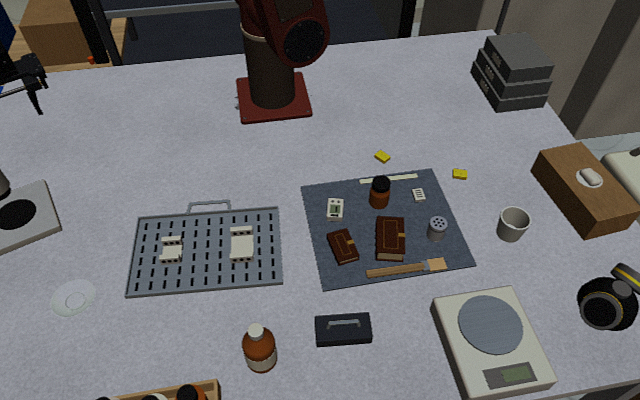

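View pics/top0.png

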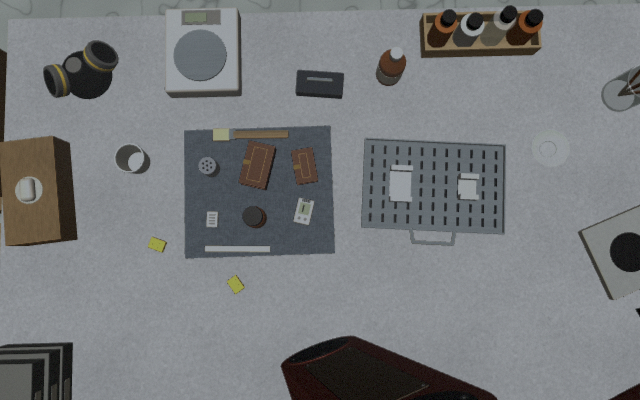

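The two pictures show the board on the +y side (top picture, cols 184-334) and the tray on the -y side (cols 362-505). The thick book is at (257,164), slim book (305,166), logger (304,210), case (212,219), canister (207,166) and jar (253,216). The yellow look-alikes are off the board at (157,244) and (235,285).

Run:
```python
from h import *
im=cv2.imread('pics/top0.png')
cv2.imwrite('pics/b.png',cv2.resize(im[120:265,180:340],None,fx=5,fy=4.1379,interpolation=cv2.INTER_CUBIC)[:600,:800])
cv2.imwrite('pics/t.png',cv2.resize(im[130:250,355:515],None,fx=5,fy=5,interpolation=cv2.INTER_CUBIC)[:600,:800])
np.set_printoptions(precision=4,suppress=True)
for n in ['tray','wide_stand','narrow_stand','thick_book','slim_book','indicator','logger','canister','jar']:
  for cam in ['top','scene']:
    for d in r.spot_point(cam,n)[:2]:
        p=c2w(cam,d['xyz']); print(n,cam,round(d['conf'],2),p,w2px('top',p))
```

```text
tray top 0.88 [ 0.5166 -0.2134 -0.003 ] [434.1759 185.435 ]
tray scene 0.59 [ 0.5148 -0.2085 -0.0022] [432.2118 186.1827]
wide_stand top 0.82 [ 0.52   -0.1344 -0.0017] [400.6038 184.8151]
wide_stand scene 0.9 [ 0.5214 -0.1361 -0.0008] [401.379  184.1498]
narrow_stand top 0.97 [ 0.5075 -0.2824  0.0005] [464.1526 188.322 ]
narrow_stand scene 0.92 [ 0.51   -0.2902  0.0011] [467.5037 187.1192]
thick_book top 0.78 [0.5702 0.1979 0.0033] [258.3007 167.0124]
thick_book scene 0.79 [0.5732 0.1978 0.0079] [258.0941 165.3987]
thick_book scene 0.71 [0.566  0.0894 0.0052] [304.6532 167.4573]
slim_book top 0.79 [0.57   0.0888 0.0109] [304.8117 165.331 ]
slim_book scene 0.58 [0.5672 0.0896 0.0051] [304.561  166.9574]
indicator top 0.76 [ 0.3968  0.4296 -0.0015] [159.5588 244.0281]
indicator top 0.76 [ 0.2979  0.2572 -0.0027] [234.6199 285.133 ]
indicator scene 0.6 [ 0.2989  0.2516 -0.0014] [236.9766 284.6804]
indicator scene 0.53 [ 0.3987  0.434  -0.0019] [157.686  243.2552]
logger top 0.71 [0.4651 0.0946 0.0069] [303.4354 210.4572]
logger scene 0.8 [0.4625 0.0933 0.0022] [304.0999 211.7366]
logger scene 0.72 [ 0.5184 -0.1329  0.0002] [400.1472 185.3898]
canister top 0.69 [0.5667 0.3034 0.0041] [213.1609 169.6107]
canister scene 0.81 [0.5679 0.3097 0.0047] [210.3828 169.1308]
jar top 0.64 [0.4513 0.2025 0.0071] [256.9088 217.6585]
jar scene 0.95 [0.4568 0.2008 0.0065] [257.6352 215.2892]
```

View pics/b.png

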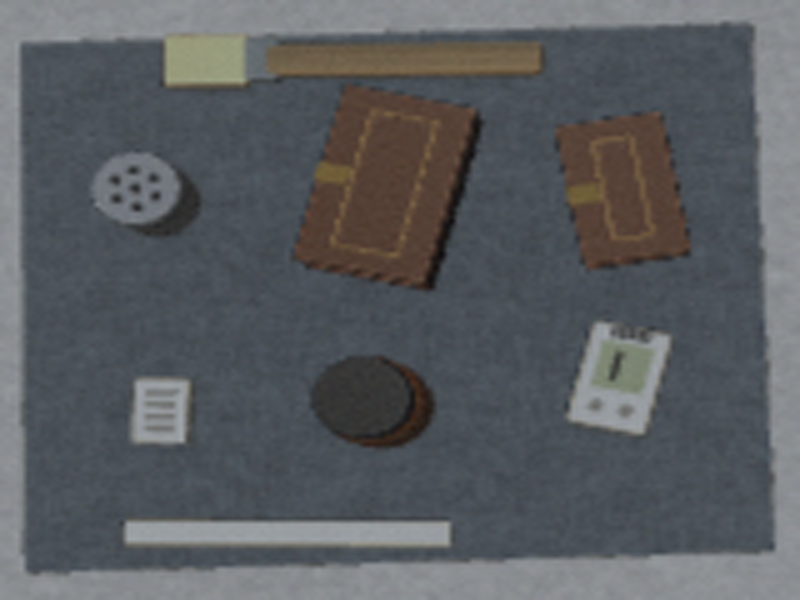

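View pics/t.png

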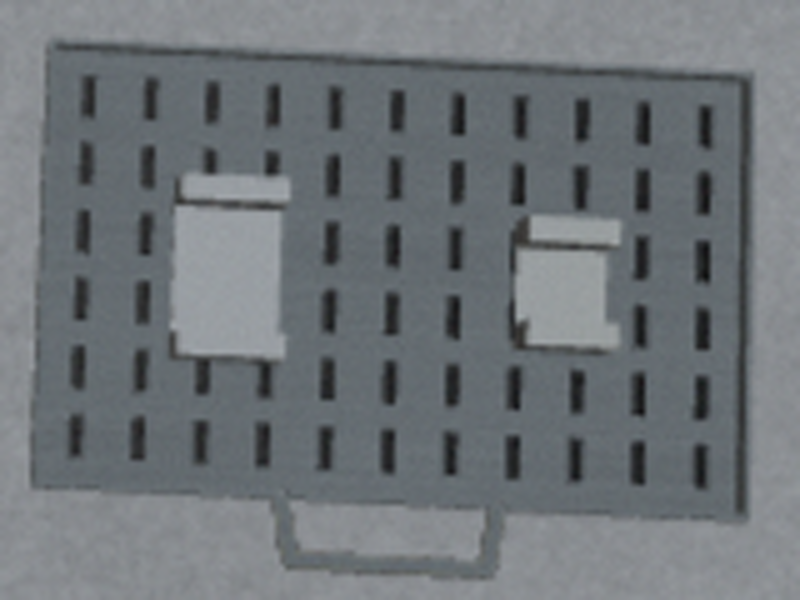

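```bash
cat > fit.py <<'E'
from h import *
from scipy.optimize import least_squares
def fit(cam,P,U,x0):
    P=np.array(P,float);U=np.array(U,float)
    def f(s):
        c,sn=np.cos(s[2]),np.sin(s[2])
        W=np.c_[s[0]+c*P[:,0]-sn*P[:,1], s[1]+sn*P[:,0]+c*P[:,1], P[:,2]]
        return (np.array([w2px(cam,w) for w in W])-U).ravel()
    o=least_squares(f,x0); return o.x,o.fun.reshape(-1,2)
def rect(a,b,z): return [(a/2,b/2,z),(a/2,-b/2,z),(-a/2,-b/2,z),(-a/2,b/2,z)]
E
python3 - <<'E'
from fit import *
np.set_printoptions(precision=4,suppress=True)
T=lambda L:[(355+(x+.5)/5-.5,130+(y+.5)/5-.5) for x,y in L]
B=lambda L:[(180+(x+.5)/5-.5,120+(y+.5)/4.1379-.5) for x,y in L]
trayP=rect(.21,.33,.012); trayU=T([(50,43),(750,75),(745,520),(33,487)])
def off(P,y): return [(a,b+y,c) for a,b,c in P]
wP=off([(.042,.025,.025),(.042,-.025,.025),(-.042,-.025,.025)],.078); wU=T([(181,173),(291,178),(284,360)])
nP=off([(.030,.021,.025),(.030,-.021,.025),(-.030,-.021,.025)],-.078); nU=T([(528,213),(621,218),(618,352)])
print('tray');print(*fit('top',trayP,trayU,[.51,-.21,0]))
print('all');s,res=fit('top',trayP+wP+nP,trayU+wU+nU,[.51,-.21,0]);print(s,res)
print('stands');print(fit('top',wP+nP,wU+nU,[.51,-.21,0])[0])
c,sn=np.cos(s[2]),np.sin(s[2])
for y in(.078,-.078): print(s[0]-sn*y,s[1]+c*y)
# board things; rect corner order: +x+y,+x-y,-x-y,-x+y  (top-left, top-right, bottom-right, bottom-left in image)
for n,a,b,z,L in [('board',.300,.345,.006,[(22,43),(753,24),(775,550),(28,572)]),
 ('thick',.1,.062,.040,[(345,86),(477,110),(430,290),(293,262)]),
 ('slim',.08,.05,.024,[(557,128),(659,114),(690,253),(588,269)]),
 ('logger',.058,.038,.026,[(594,321),(671,338),(643,436),(567,420)]),
 ('ind',.036,.026,.018,[(135,378),(190,379),(186,443),(131,442)])]:
    s,res=fit('top',rect(a,b,z),B(L),[.5,.2,0]); print(n,s,'res',res.ravel())
for n,z,L in [('can',.054,(136,188)),('jar',.081,(362,397))]:
    u=B([L])[0]; print(n,px2w('top',*u,z))
E
```

```text
tray
[ 0.5148 -0.2081 -0.0733] [[-0.5513 -0.5356]
 [ 0.5103 -0.4299]
 [ 0.6171  0.479 ]
 [-0.5757  0.4214]]
all
[ 0.5152 -0.2086 -0.0736] [[-0.3186 -0.7412]
 [ 0.7365 -0.5849]
 [ 0.8138  0.3167]
 [-0.3722  0.2066]
 [-0.0678  0.1178]
 [-0.3344  0.1295]
 [ 0.0233  0.0641]
 [-0.0106  0.5175]
 [-0.3289  0.3688]
 [-0.1325 -0.4574]]
stands
[ 0.5155 -0.209  -0.0746]
0.52092241348341 -0.130839209026476
0.5094481564502488 -0.2864166541319184
board [0.5142 0.1978 0.0069] res [-0.2154 -0.2435  0.1777 -0.4246  0.4899  0.3936 -0.4507  0.2223]
thick [ 0.5692  0.1966 -0.2442] res [-0.0064  0.2144  0.154   0.2102 -0.3843 -0.6473  0.238   0.2317]
slim [0.5668 0.0897 0.1541] res [-0.4531  0.2245  0.4859 -0.2261  0.5224 -0.0133 -0.5539  0.0103]
logger [ 0.4621  0.0943 -0.2599] res [-0.1729 -0.3345  0.6372 -0.6127  0.3118  0.4666 -0.7742  0.468 ]
ind [ 0.4507  0.3044 -0.0546] res [-0.1926 -0.1642  0.1599 -0.0914  0.2102  0.1634 -0.1775  0.0898]
can [0.5689 0.3067 0.054 ]
jar [0.4512 0.2037 0.081 ]
```

Before the first reach, these could be taken for the indicator case (top picture):
- white vented case on the board at (212,219)
- yellow case at (157,244), off the board
- yellow case at (235,285), off the board
- white logger at (304,210)

The white slotted one is my choice, and I'll check it in a close crop.

```bash
cat > go.py <<'E'
import sys
from h import *
# args: wx,wy,gz,phi ...  prints shift (cm) & yaw from present pose
s=r.get_state();p=s['ee_pos'];R=s['orientation']
phi0=np.arctan2(R[1,2],R[0,2])
print('t %.2f grasp %s phi %.3f tilt %.3f w %.1fmm q1 %.2f q6 %.2f F %s'%(s['t'],np.round(p+.164*R[:,0],4),phi0,np.arccos(-R[2,0]),s['grip_width']*87,s['q'][0],s['q'][5],np.round(s['ft_force'],1)))
for a in sys.argv[1:]:
    x,y,z,ph=map(float,a.split(','))
    d=(R.T@(np.array([x,y,z])+[0,0,.164]-p))*100
    print(a,'->',np.round(d,2),'yaw %.3f'%(-((ph-phi0+np.pi)%(2*np.pi)-np.pi)))
E
python3 go.py .4507,.3044,.15,-.055
python3 - <<'E'
import cv2
im=cv2.imread('pics/top0.png')
cv2.imwrite('pics/c.png',cv2.resize(im[195:300,140:260],None,fx=5,fy=5,interpolation=cv2.INTER_CUBIC))
E
```

```text
t 1.00 grasp [ 0.2621 -0.5674  0.2408] phi -1.138 tilt 0.000 w 87.0mm q1 -1.26 q6 -0.13 F [ 1.   0.2 -0.2]
.4507,.3044,.15,-.055 -> [  9.07  53.68 -71.23] yaw -1.083
```

View pics/c.png

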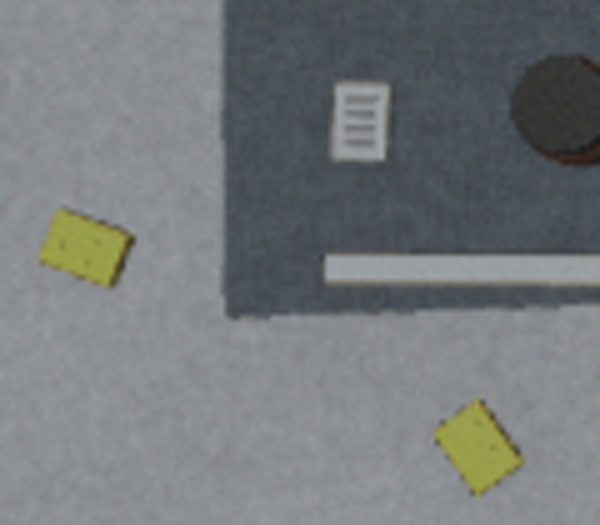

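The crop shows the white slotted case on the board at (212,219) in top coordinates. The two yellow ones lie off the board, so the choice holds.

{"method": "play_rows", "body": {
  "plan": [
    {"fingers":0.2,"xyz":[0,53.7,-71.2],"yaw":-1.083},
    {"fingers":0.2,"xyz":[0,53.7,-71.2],"yaw":-1.083},
    {"fingers":0.2,"xyz":[0,53.7,-71.2],"yaw":-1.083},
    {"fingers":0.2,"xyz":[0,53.7,-71.2],"yaw":-1.083},
    {"fingers":0.2,"xyz":[0,53.7,-71.2],"yaw":-1.083},
    {"fingers":0.2,"xyz":[0,53.7,-71.2],"yaw":-1.083},
    {"fingers":0.2,"xyz":[0,53.7,-71.2],"yaw":-1.083},
    {"fingers":0.2,"xyz":[0,53.7,-71.2],"yaw":-1.083}
  ],
  "grip_force": 10
}}

```text
t: 2.0
ee_pos: [0.3679, -0.0768, 0.4052]
orientation: [[0.002, 0.056, 0.998], [-0.001, 0.998, -0.056], [-1.0, -0.001, 0.002]]
ft_force: [1.4, 0.5, -0.2]
grip_width: 0.602
```

```bash
python3 go.py .4507,.3044,.15,-.055
```

```text
t 2.00 grasp [ 0.3682 -0.0769  0.2412] phi -0.056 tilt 0.002 w 52.4mm q1 -0.42 q6 -0.36 F [ 1.4  0.5 -0.2]
.4507,.3044,.15,-.055 -> [ 9.11 38.53  6.13] yaw -0.001
```

{"method": "play_rows", "body": {
  "plan": [
    {"fingers":0.2,"xyz":[0,38.5,6.1],"yaw":0},
    {"fingers":0.2,"xyz":[4,38.5,6.1],"yaw":0},
    {"fingers":0.2,"xyz":[9,38.5,6.1],"yaw":0},
    {"fingers":0.2,"xyz":[9,38.5,6.1],"yaw":0},
    {"fingers":0.2,"xyz":[9,38.5,6.1],"yaw":0},
    {"fingers":0.2,"xyz":[9,38.5,6.1],"yaw":0},
    {"fingers":0.2,"xyz":[9,38.5,6.1],"yaw":0},
    {"fingers":0.2,"xyz":[9,38.5,6.1],"yaw":0}
  ]
}}

```text
t: 3.0
ee_pos: [0.4497, 0.3038, 0.3137]
orientation: [[-0.002, 0.052, 0.999], [-0.001, 0.999, -0.052], [-1.0, -0.001, -0.002]]
ft_force: [0.6, -0.8, -0.5]
grip_width: 0.598
```

```bash
python3 go.py .4507,.3044,.027,-.055
```

```text
t 3.00 grasp [0.4494 0.3036 0.1497] phi -0.052 tilt 0.002 w 52.0mm q1 0.45 q6 0.50 F [ 0.6 -0.8 -0.5]
.4507,.3044,.027,-.055 -> [12.27  0.08  0.12] yaw 0.003
```

{"method": "play_rows", "body": {
  "plan": [
    {"fingers":0.2,"xyz":[6,0.1,0.1],"yaw":0},
    {"fingers":0.2,"xyz":[10,0.1,0.1],"yaw":0},
    {"fingers":0.2,"xyz":[12.3,0.1,0.1],"yaw":0},
    {"fingers":0.2,"xyz":[12.3,0.1,0.1],"yaw":0},
    {"fingers":-0.5,"xyz":[12.3,0.1,0.1],"yaw":0},
    {"fingers":-0.5,"xyz":[12.3,0.1,0.1],"yaw":0},
    {"fingers":-0.5,"xyz":[12.3,0.1,0.1],"yaw":0},
    {"fingers":-0.5,"xyz":[12.3,0.1,0.1],"yaw":0}
  ]
}}

```text
t: 4.0
ee_pos: [0.4515, 0.3033, 0.1927]
orientation: [[0.001, 0.055, 0.998], [-0.0, 0.998, -0.055], [-1.0, 0.0, 0.001]]
ft_force: [-0.2, -2.7, 6.5]
grip_width: 0.413
```

```bash
python3 go.py .4507,.3044,.15,-.055 .5209,-.1308,.15,-1.644
```

```text
t 4.00 grasp [0.4516 0.3033 0.0287] phi -0.055 tilt 0.001 w 35.9mm q1 0.45 q6 0.50 F [-0.2 -2.7  6.5]
.4507,.3044,.15,-.055 -> [-12.13   0.11  -0.07] yaw 0.000
.5209,-.1308,.15,-1.644 -> [-12.13 -42.96   9.32] yaw 1.589
```

{"method": "play_rows", "body": {
  "plan": [
    {"fingers":-0.5,"xyz":[-6,0,0],"yaw":0},
    {"fingers":-0.5,"xyz":[-12.1,0,0],"yaw":0},
    {"fingers":-0.5,"xyz":[-12.1,-43,9.3],"yaw":1.589},
    {"fingers":-0.5,"xyz":[-12.1,-43,9.3],"yaw":1.589},
    {"fingers":-0.5,"xyz":[-12.1,-43,9.3],"yaw":1.589},
    {"fingers":-0.5,"xyz":[-12.1,-43,9.3],"yaw":1.589},
    {"fingers":-0.5,"xyz":[-12.1,-43,9.3],"yaw":1.589},
    {"fingers":-0.5,"xyz":[-12.1,-43,9.3],"yaw":1.589}
  ]
}}

```text
t: 5.0
ee_pos: [0.5101, -0.0689, 0.313]
orientation: [[0.001, 0.927, 0.375], [0.0, 0.375, -0.927], [-1.0, 0.001, 0.0]]
ft_force: [0.1, 0.4, -0.1]
grip_width: 0.413
```

```bash
python3 go.py .5209,-.1308,.07,-1.644
```

```text
t 5.00 grasp [ 0.5102 -0.0689  0.149 ] phi -1.186 tilt 0.001 w 35.9mm q1 -0.29 q6 0.90 F [ 0.1  0.4 -0.1]
.5209,-.1308,.07,-1.644 -> [ 7.9  -1.33  6.14] yaw 0.458
```

{"method": "play_rows", "body": {
  "plan": [
    {"fingers":-0.5,"xyz":[0,-1.33,6.14],"yaw":0.458},
    {"fingers":-0.5,"xyz":[2,-1.33,6.14],"yaw":0.458},
    {"fingers":-0.5,"xyz":[5,-1.33,6.14],"yaw":0.458},
    {"fingers":-0.5,"xyz":[7.9,-1.33,6.14],"yaw":0.458},
    {"fingers":-0.5,"xyz":[7.9,-1.33,6.14],"yaw":0.458},
    {"fingers":-0.5,"xyz":[7.9,-1.33,6.14],"yaw":0.458},
    {"fingers":-0.5,"xyz":[7.9,-1.33,6.14],"yaw":0.458},
    {"fingers":-0.5,"xyz":[7.9,-1.33,6.14],"yaw":0.458}
  ]
}}

```text
t: 6.0
ee_pos: [0.5217, -0.129, 0.235]
orientation: [[0.002, 0.998, -0.067], [-0.001, -0.067, -0.998], [-1.0, 0.002, 0.001]]
ft_force: [-0.4, -0.0, -0.4]
grip_width: 0.411
```

```bash
python3 go.py .5209,-.1308,.029,-1.644; python3 -c "
from h import *
im=snap('top');cv2.imwrite('pics/p1.png',cv2.resize(im[120:260,340:520,::-1],None,fx=4,fy=4))
im=snap('scene');cv2.imwrite('pics/p1s.png',cv2.resize(im[180:310,120:290,::-1],None,fx=4,fy=4))"
```

```text
t 6.00 grasp [ 0.5221 -0.1291  0.071 ] phi -1.638 tilt 0.002 w 35.8mm q1 -0.39 q6 1.25 F [-0.4 -0.  -0.4]
.5209,-.1308,.029,-1.644 -> [ 4.2  -0.08  0.19] yaw 0.006
```

View pics/p1s.png

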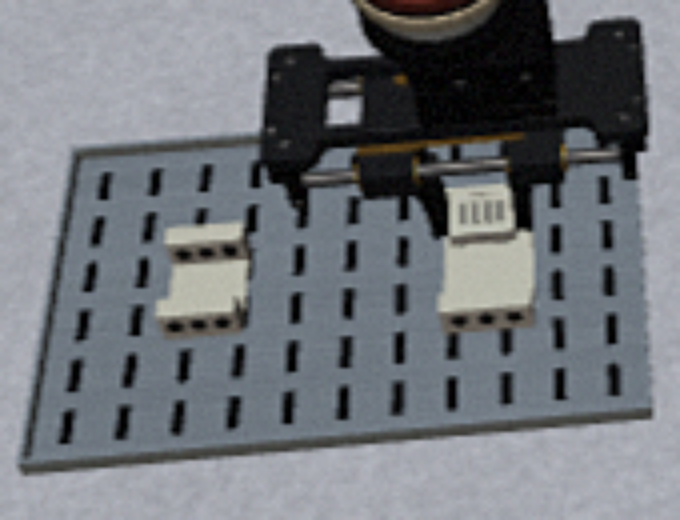

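The case is held level above the wide stand, at crop (480,210). I'll lower it and release.

{"method": "play_rows", "body": {
  "plan": [
    {"fingers":-0.5,"xyz":[2,-0.08,0.19],"yaw":0},
    {"fingers":-0.5,"xyz":[3.3,-0.08,0.19],"yaw":0},
    {"fingers":-0.5,"xyz":[4.0,-0.08,0.19],"yaw":0},
    {"fingers":-0.5,"xyz":[4.3,-0.08,0.19],"yaw":0},
    {"fingers":-0.5,"xyz":[4.3,-0.08,0.19],"yaw":0},
    {"fingers":0.1,"xyz":[4.3,-0.08,0.19],"yaw":0},
    {"fingers":0.1,"xyz":[4.3,-0.08,0.19],"yaw":0},
    {"fingers":0.1,"xyz":[4.3,-0.08,0.19],"yaw":0}
  ]
}}

```text
t: 7.1
ee_pos: [0.5204, -0.1307, 0.1908]
orientation: [[0.0, 0.998, -0.067], [-0.0, -0.067, -0.998], [-1.0, 0.0, 0.0]]
ft_force: [0.2, 1.0, -0.1]
grip_width: 0.543
```

```bash
python3 go.py .5209,-.1308,.15,-1.644 .5692,.1966,.15,-1.815
```

```text
t 7.10 grasp [ 0.5204 -0.1307  0.0268] phi -1.638 tilt 0.000 w 47.2mm q1 -0.39 q6 1.24 F [ 0.2  1.  -0.1]
.5209,-.1308,.15,-1.644 -> [-12.32   0.06   0.  ] yaw 0.006
.5692,.1966,.15,-1.815 -> [-12.33   2.68 -32.99] yaw 0.177
```

{"method": "play_rows", "body": {
  "plan": [
    {"fingers":0.2,"xyz":[-4,0,0],"yaw":0},
    {"fingers":1,"xyz":[-10,0,0],"yaw":0},
    {"fingers":1,"xyz":[-12.3,2.7,-33],"yaw":0.177},
    {"fingers":1,"xyz":[-12.3,2.7,-33],"yaw":0.177},
    {"fingers":1,"xyz":[-12.3,2.7,-33],"yaw":0.177},
    {"fingers":1,"xyz":[-12.3,2.7,-33],"yaw":0.177},
    {"fingers":1,"xyz":[-12.3,2.7,-33],"yaw":0.177},
    {"fingers":1,"xyz":[-12.3,2.7,-33],"yaw":0.177}
  ]
}}

```text
t: 8.1
ee_pos: [0.5693, 0.2, 0.3141]
orientation: [[0.001, 0.971, -0.239], [0.001, -0.239, -0.971], [-1.0, 0.001, -0.001]]
ft_force: [-0.2, -1.4, -0.3]
grip_width: 0.999
```

```bash
python3 go.py .5692,.1966,.1,-1.815 .5692,.1966,.03,-1.815;  python3 -c "
from h import *
im=snap('top');cv2.imwrite('pics/p2.png',cv2.resize(im[120:260,340:520,::-1],None,fx=4,fy=4,interpolation=2))"
```

```text
t 8.10 grasp [0.5695 0.2001 0.1501] phi -1.812 tilt 0.001 w 86.9mm q1 0.21 q6 2.02 F [-0.2 -1.4 -0.3]
.5692,.1966,.1,-1.815 -> [5.01 0.06 0.33] yaw 0.003
.5692,.1966,.03,-1.815 -> [12.01  0.06  0.34] yaw 0.003
```

View pics/p2.png

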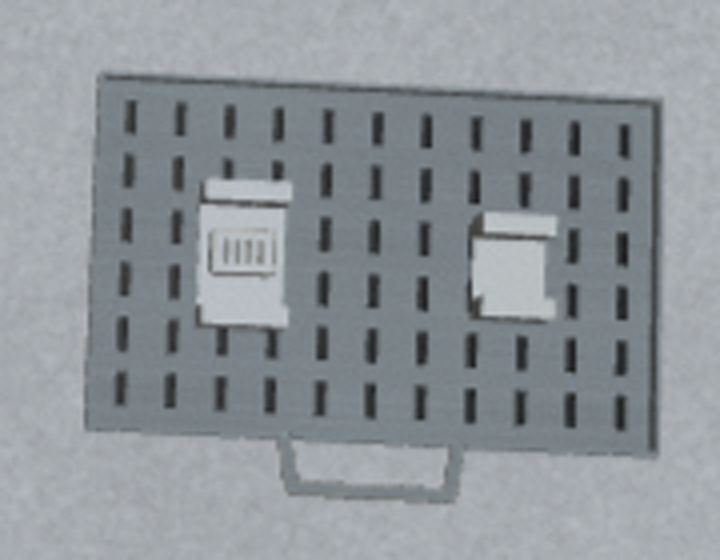

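The case lies flat in the channel, at crop (242,252). Next the thick book.

{"method": "play_rows", "body": {
  "plan": [
    {"fingers":1,"xyz":[5,0.06,0.33],"yaw":0},
    {"fingers":1,"xyz":[9,0.06,0.33],"yaw":0},
    {"fingers":1,"xyz":[12,0.06,0.33],"yaw":0},
    {"fingers":1,"xyz":[12,0.06,0.33],"yaw":0},
    {"fingers":0.1,"xyz":[12,0.06,0.33],"yaw":0},
    {"fingers":0.1,"xyz":[12,0.06,0.33],"yaw":0},
    {"fingers":0.1,"xyz":[12,0.06,0.33],"yaw":0},
    {"fingers":0.1,"xyz":[12,0.06,0.33],"yaw":0}
  ],
  "grip_force": 25
}}

```text
t: 9.15
ee_pos: [0.5696, 0.1937, 0.1949]
orientation: [[0.002, 0.97, -0.242], [0.001, -0.242, -0.97], [-1.0, 0.002, -0.001]]
ft_force: [0.0, 2.2, 4.0]
grip_width: 0.706
```

```bash
python3 -c "
from h import *
print(px2w('top',400.1,182.6,.017),w2px('top',[.5209,-.1308,.017]))"; python3 go.py .5692,.1966,.16,-1.815 .5209,-.1308,.16,-1.644
```

```text
[ 0.52278479 -0.13012284  0.017     ] [400.42813553 183.40210088]
t 9.15 grasp [0.5699 0.1939 0.0309] phi -1.815 tilt 0.002 w 61.4mm q1 0.20 q6 2.01 F [0.  2.2 4. ]
.5692,.1966,.16,-1.815 -> [-12.91  -0.09  -0.28] yaw 0.000
.5209,-.1308,.16,-1.644 -> [-12.95   3.14  32.65] yaw -0.171
```

{"method": "play_rows", "body": {
  "plan": [
    {"fingers":0.1,"xyz":[-5,0,0],"yaw":0},
    {"fingers":0.1,"xyz":[-11,0,0],"yaw":0},
    {"fingers":0.1,"xyz":[-13,3.1,32.6],"yaw":-0.171},
    {"fingers":0.1,"xyz":[-13,3.1,32.6],"yaw":-0.171},
    {"fingers":0.1,"xyz":[-13,3.1,32.6],"yaw":-0.171},
    {"fingers":0.1,"xyz":[-13,3.1,32.6],"yaw":-0.171},
    {"fingers":0.1,"xyz":[-13,3.1,32.6],"yaw":-0.171},
    {"fingers":0.1,"xyz":[-13,3.1,32.6],"yaw":-0.171}
  ]
}}

```text
t: 10.15
ee_pos: [0.5195, -0.1337, 0.3238]
orientation: [[-0.0, 0.997, -0.077], [-0.001, -0.077, -0.997], [-1.0, -0.0, 0.001]]
ft_force: [-0.6, 1.2, -1.8]
grip_width: 0.711
```

```bash
python3 go.py .5209,-.1308,.08,-1.644 .5209,-.1308,.05,-1.644
```

```text
t 10.15 grasp [ 0.5195 -0.1339  0.1598] phi -1.648 tilt 0.001 w 61.8mm q1 -0.40 q6 1.25 F [-0.6  1.2 -1.8]
.5209,-.1308,.08,-1.644 -> [ 7.98  0.12 -0.31] yaw -0.004
.5209,-.1308,.05,-1.644 -> [10.98  0.12 -0.31] yaw -0.004
```

{"method": "play_rows", "body": {
  "plan": [
    {"fingers":0.1,"xyz":[3,0,0],"yaw":0},
    {"fingers":0.1,"xyz":[6,0,0],"yaw":0},
    {"fingers":0.1,"xyz":[8,0,0],"yaw":0},
    {"fingers":0.1,"xyz":[8,0,0],"yaw":0},
    {"fingers":0.1,"xyz":[8,0,0],"yaw":0},
    {"fingers":0.1,"xyz":[8,0,0],"yaw":0},
    {"fingers":0.1,"xyz":[8,0,0],"yaw":0},
    {"fingers":0.1,"xyz":[8,0,0],"yaw":0}
  ]
}}

```text
t: 11.15
ee_pos: [0.5206, -0.1305, 0.2442]
orientation: [[0.001, 0.997, -0.073], [-0.0, -0.073, -0.997], [-1.0, 0.001, 0.0]]
ft_force: [0.7, 0.0, -2.2]
grip_width: 0.714
```

```bash
python3 go.py .5209,-.1308,.05,-1.644;python3 -c "
from h import *
im=snap('top');cv2.imwrite('pics/p3.png',cv2.resize(im[120:260,340:520,::-1],None,fx=4,fy=4,interpolation=2))
im=snap('scene');cv2.imwrite('pics/p3s.png',cv2.resize(im[180:310,120:290,::-1],None,fx=4,fy=4,interpolation=2))"
```

```text
t 11.15 grasp [ 0.5207 -0.1305  0.0802] phi -1.644 tilt 0.001 w 62.1mm q1 -0.39 q6 1.25 F [ 0.7  0.  -2.2]
.5209,-.1308,.05,-1.644 -> [3.02 0.03 0.03] yaw -0.000
```

View pics/p3.png

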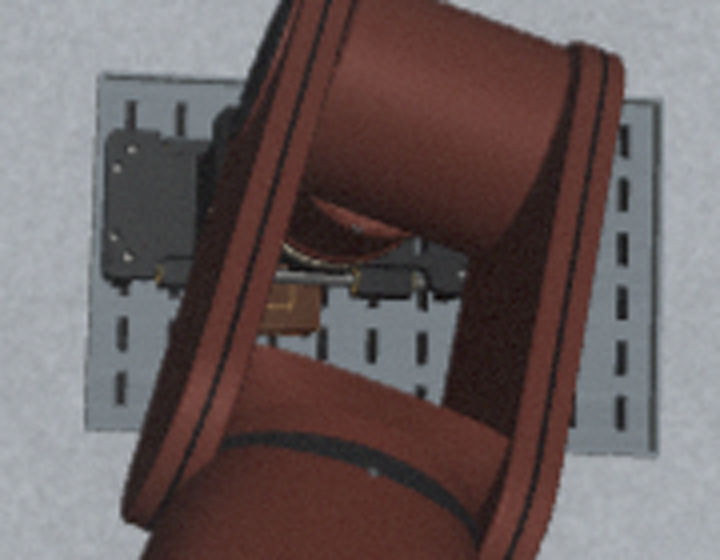

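View pics/p3s.png

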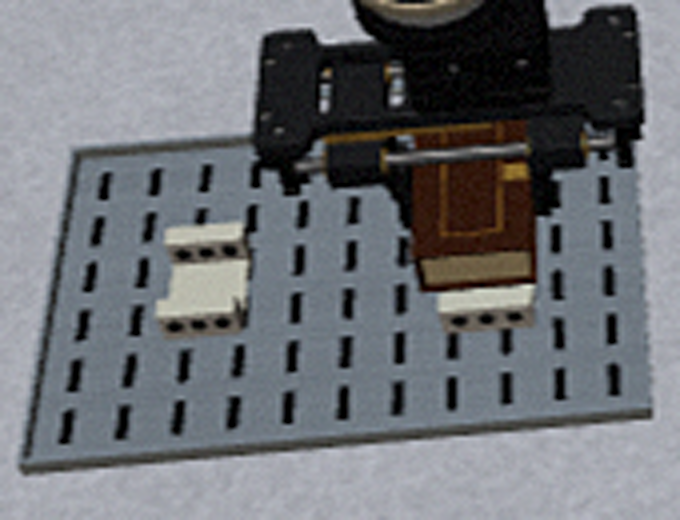

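The book is level and square over the wide stand. I'll lower it.

{"method": "play_rows", "body": {
  "plan": [
    {"fingers":0.1,"xyz":[1.5,0,0],"yaw":0},
    {"fingers":0.1,"xyz":[2.5,0,0],"yaw":0},
    {"fingers":0.1,"xyz":[3.0,0,0],"yaw":0},
    {"fingers":0.1,"xyz":[3.05,0,0],"yaw":0},
    {"fingers":0.1,"xyz":[3.05,0,0],"yaw":0},
    {"fingers":0.8,"xyz":[3.05,0,0],"yaw":0},
    {"fingers":0.8,"xyz":[3.05,0,0],"yaw":0},
    {"fingers":0.8,"xyz":[3.05,0,0],"yaw":0}
  ]
}}

```text
t: 12.25
ee_pos: [0.5205, -0.1305, 0.213]
orientation: [[-0.0, 0.997, -0.073], [0.0, -0.073, -0.997], [-1.0, -0.0, -0.0]]
ft_force: [-0.2, -0.2, -1.1]
grip_width: 0.884
```

```bash
python3 go.py .5209,-.1308,.15,-1.644 .5668,.0897,.15,-1.417
```

```text
t 12.25 grasp [ 0.5205 -0.1305  0.049 ] phi -1.644 tilt 0.000 w 76.9mm q1 -0.39 q6 1.25 F [-0.2 -0.2 -1.1]
.5209,-.1308,.15,-1.644 -> [-10.1    0.04   0.03] yaw -0.000
.5668,.0897,.15,-1.417 -> [-10.1    3.01 -22.3 ] yaw -0.227
```

{"method": "play_rows", "body": {
  "plan": [
    {"fingers":0.8,"xyz":[-4,0,0],"yaw":0},
    {"fingers":0.52,"xyz":[-10,0,0],"yaw":0},
    {"fingers":0.52,"xyz":[-10,3,-22.3],"yaw":-0.227},
    {"fingers":0.52,"xyz":[-10,3,-22.3],"yaw":-0.227},
    {"fingers":0.52,"xyz":[-10,3,-22.3],"yaw":-0.227},
    {"fingers":0.52,"xyz":[-10,3,-22.3],"yaw":-0.227},
    {"fingers":0.52,"xyz":[-10,3,-22.3],"yaw":-0.227},
    {"fingers":0.52,"xyz":[-10,3,-22.3],"yaw":-0.227}
  ]
}}

```text
t: 13.25
ee_pos: [0.5665, 0.0894, 0.3129]
orientation: [[-0.001, 0.988, 0.154], [-0.0, 0.154, -0.988], [-1.0, -0.001, 0.0]]
ft_force: [0.2, -1.0, -0.0]
grip_width: 0.763
```

```bash
python3 go.py .5668,.0897,.028,-1.417;python3 -c "
from h import *
im=snap('top');cv2.imwrite('pics/p4.png',cv2.resize(im[120:260,340:520,::-1],None,fx=4,fy=4,interpolation=2))"
```

```text
t 13.25 grasp [0.5664 0.0894 0.1489] phi -1.417 tilt 0.001 w 66.4mm q1 0.02 q6 1.44 F [ 0.2 -1.  -0. ]
.5668,.0897,.028,-1.417 -> [12.09  0.04 -0.03] yaw 0.000
```

View pics/p4.png

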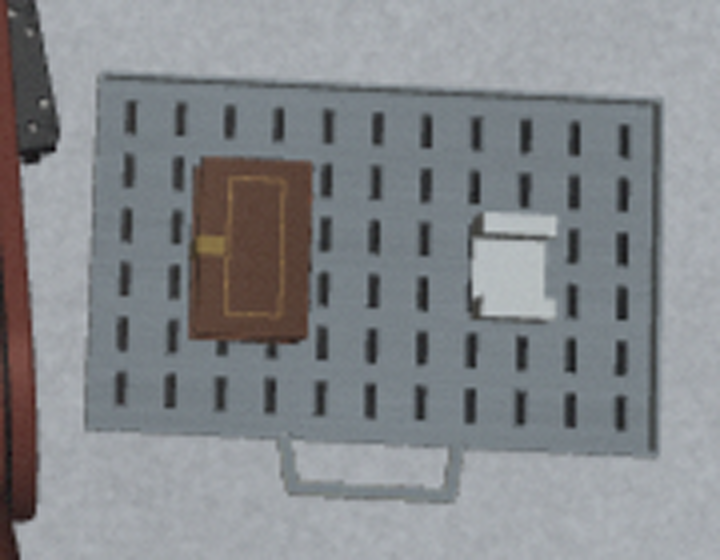

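The thick book lies across the bars, with top corners at crop (199,157), (312,161), (307,340) and (190,337). Next I'll grasp the slim book and fit the thick book's pose.

{"method": "play_rows", "body": {
  "plan": [
    {"fingers":0.52,"xyz":[5,0,0],"yaw":0},
    {"fingers":0.52,"xyz":[10,0,0],"yaw":0},
    {"fingers":0.52,"xyz":[12,0,0],"yaw":0},
    {"fingers":0.52,"xyz":[12,0,0],"yaw":0},
    {"fingers":-0.1,"xyz":[12,0,0],"yaw":0},
    {"fingers":-0.1,"xyz":[12,0,0],"yaw":0},
    {"fingers":-0.1,"xyz":[12,0,0],"yaw":0},
    {"fingers":-0.1,"xyz":[12,0,0],"yaw":0}
  ],
  "grip_force": 15
}}

```text
t: 14.3
ee_pos: [0.5675, 0.0899, 0.195]
orientation: [[0.003, 0.988, 0.153], [-0.0, 0.153, -0.988], [-1.0, 0.003, 0.0]]
ft_force: [-1.4, -0.6, 7.5]
grip_width: 0.572
```

```bash
python3 -c "
from fit import *
T=lambda L:[(340+(x+.5)/4-.5,120+(y+.5)/4-.5) for x,y in L]
print(fit('top',rect(.1,.062,.059),T([(199,157),(312,161),(307,340),(190,337)]),[.52,-.13,0]))"; python3 go.py .5668,.0897,.15,-1.417 .5094,-.2864,.15,-1.644
```

```text
(array([ 0.51905187, -0.12843847, -0.07516315]), array([[ 0.07262387, -0.03625307],
       [-0.39177129,  0.29920314],
       [-0.45076474,  0.17370562],
       [ 0.76695191, -0.42749817]]))
t 14.30 grasp [0.568  0.0899 0.031 ] phi -1.417 tilt 0.003 w 49.8mm q1 0.02 q6 1.44 F [-1.4 -0.6  7.5]
.5668,.0897,.15,-1.417 -> [-1.19e+01 -4.00e-02  1.00e-02] yaw 0.000
.5094,-.2864,.15,-1.644 -> [-11.91 -11.48  36.29] yaw 0.227
```

{"method": "play_rows", "body": {
  "plan": [
    {"fingers":-0.1,"xyz":[-5,0,0],"yaw":0},
    {"fingers":-0.1,"xyz":[-11,0,0],"yaw":0},
    {"fingers":-0.1,"xyz":[-11.9,-11.5,36.3],"yaw":0.227},
    {"fingers":-0.1,"xyz":[-11.9,-11.5,36.3],"yaw":0.227},
    {"fingers":-0.1,"xyz":[-11.9,-11.5,36.3],"yaw":0.227},
    {"fingers":-0.1,"xyz":[-11.9,-11.5,36.3],"yaw":0.227},
    {"fingers":-0.1,"xyz":[-11.9,-11.5,36.3],"yaw":0.227},
    {"fingers":-0.1,"xyz":[-11.9,-11.5,36.3],"yaw":0.227}
  ]
}}

```text
t: 15.3
ee_pos: [0.5089, -0.2825, 0.3126]
orientation: [[0.001, 0.997, -0.073], [-0.0, -0.073, -0.997], [-1.0, 0.001, 0.0]]
ft_force: [0.8, -0.2, -0.6]
grip_width: 0.571
```

```bash
python3 go.py .5094,-.2864,.08,-1.644
```

```text
t 15.30 grasp [ 0.509  -0.2825  0.1486] phi -1.644 tilt 0.001 w 49.7mm q1 -0.64 q6 1.00 F [ 0.8 -0.2 -0.6]
.5094,-.2864,.08,-1.644 -> [6.86 0.07 0.38] yaw 0.000
```

{"method": "play_rows", "body": {
  "plan": [
    {"fingers":-0.1,"xyz":[2,0,0.3],"yaw":0},
    {"fingers":-0.1,"xyz":[4.5,0,0.3],"yaw":0},
    {"fingers":-0.1,"xyz":[6.8,0,0.3],"yaw":0},
    {"fingers":-0.1,"xyz":[6.8,0,0.3],"yaw":0},
    {"fingers":-0.1,"xyz":[6.8,0,0.3],"yaw":0},
    {"fingers":-0.1,"xyz":[6.8,0,0.3],"yaw":0},
    {"fingers":-0.1,"xyz":[6.8,0,0.3],"yaw":0},
    {"fingers":-0.1,"xyz":[6.8,0,0.3],"yaw":0}
  ]
}}

```text
t: 16.3
ee_pos: [0.5095, -0.2838, 0.2447]
orientation: [[0.001, 0.997, -0.073], [-0.001, -0.073, -0.997], [-1.0, 0.001, 0.0]]
ft_force: [0.7, 0.1, -1.6]
grip_width: 0.573
```

```bash
python3 go.py .5094,-.2864,.05,-1.644;python3 -c "
from h import *
im=snap('scene');cv2.imwrite('pics/p5s.png',cv2.resize(im[180:310,120:290,::-1],None,fx=4,fy=4,interpolation=2))"
```

```text
t 16.30 grasp [ 0.5096 -0.2839  0.0807] phi -1.644 tilt 0.001 w 49.8mm q1 -0.64 q6 1.00 F [ 0.7  0.1 -1.6]
.5094,-.2864,.05,-1.644 -> [3.07 0.01 0.26] yaw 0.000
```

View pics/p5s.png

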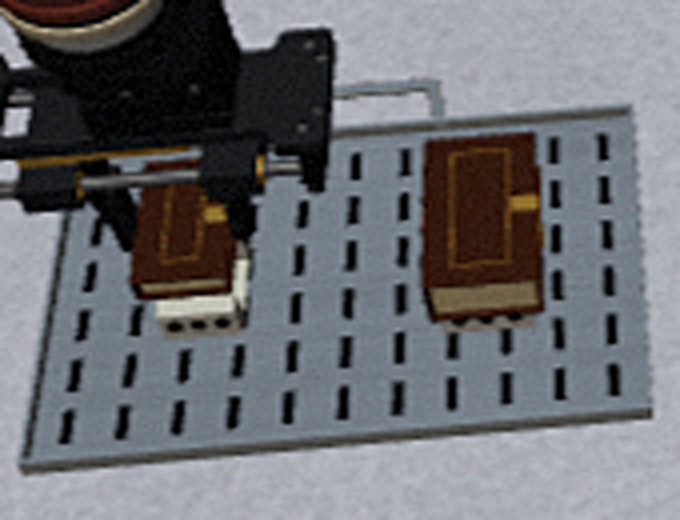

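The slim book hangs level over the narrow stand, at crop (185,240).

{"method": "play_rows", "body": {
  "plan": [
    {"fingers":-0.1,"xyz":[1.5,0,0.25],"yaw":0},
    {"fingers":-0.1,"xyz":[2.5,0,0.25],"yaw":0},
    {"fingers":-0.1,"xyz":[3.0,0,0.25],"yaw":0},
    {"fingers":-0.1,"xyz":[3.1,0,0.25],"yaw":0},
    {"fingers":-0.1,"xyz":[3.1,0,0.25],"yaw":0},
    {"fingers":0.5,"xyz":[3.1,0,0.25],"yaw":0},
    {"fingers":0.5,"xyz":[3.1,0,0.25],"yaw":0},
    {"fingers":0.5,"xyz":[3.1,0,0.25],"yaw":0}
  ]
}}

```text
t: 17.35
ee_pos: [0.5091, -0.2862, 0.2128]
orientation: [[-0.0, 0.997, -0.073], [0.0, -0.073, -0.997], [-1.0, -0.0, -0.0]]
ft_force: [0.4, 0.5, -0.3]
grip_width: 0.736
```

```bash
python3 go.py .5094,-.2864,.15,-1.644 .4621,.0943,.15,-.26
```

```text
t 17.35 grasp [ 0.5091 -0.2862  0.0488] phi -1.644 tilt 0.000 w 64.0mm q1 -0.65 q6 1.00 F [ 0.4  0.5 -0.3]
.5094,-.2864,.15,-1.644 -> [-1.012e+01  3.000e-02  1.000e-02] yaw -0.000
.4621,.0943,.15,-.26 -> [-10.12  -7.47 -37.61] yaw -1.384
```

{"method": "play_rows", "body": {
  "plan": [
    {"fingers":0.5,"xyz":[-4,0,0],"yaw":0},
    {"fingers":0.84,"xyz":[-10,0,0],"yaw":0},
    {"fingers":0.84,"xyz":[-10,-7.5,-37.6],"yaw":-1.384},
    {"fingers":0.84,"xyz":[-10,-7.5,-37.6],"yaw":-1.384},
    {"fingers":0.84,"xyz":[-10,-7.5,-37.6],"yaw":-1.384},
    {"fingers":0.84,"xyz":[-10,-7.5,-37.6],"yaw":-1.384},
    {"fingers":0.84,"xyz":[-10,-7.5,-37.6],"yaw":-1.384},
    {"fingers":0.84,"xyz":[-10,-7.5,-37.6],"yaw":-1.384}
  ]
}}

```text
t: 18.35
ee_pos: [0.4623, 0.0878, 0.3133]
orientation: [[0.001, 0.491, 0.871], [0.0, 0.871, -0.491], [-1.0, 0.001, 0.001]]
ft_force: [1.3, 0.2, 0.4]
grip_width: 0.917
```

```bash
python3 go.py .4621,.0943,.1,-.26
```

```text
t 18.35 grasp [0.4625 0.0878 0.1493] phi -0.513 tilt 0.001 w 79.7mm q1 0.02 q6 0.53 F [1.3 0.2 0.4]
.4621,.0943,.1,-.26 -> [ 4.93  0.55 -0.35] yaw -0.253
```

{"method": "play_rows", "body": {
  "plan": [
    {"fingers":0.84,"xyz":[0,0.55,-0.35],"yaw":-0.253},
    {"fingers":0.84,"xyz":[2,0.55,-0.35],"yaw":-0.253},
    {"fingers":0.84,"xyz":[4.9,0.55,-0.35],"yaw":-0.253},
    {"fingers":0.84,"xyz":[4.9,0.55,-0.35],"yaw":-0.253},
    {"fingers":0.84,"xyz":[4.9,0.55,-0.35],"yaw":-0.253},
    {"fingers":0.84,"xyz":[4.9,0.55,-0.35],"yaw":-0.253},
    {"fingers":0.84,"xyz":[4.9,0.55,-0.35],"yaw":-0.253},
    {"fingers":0.84,"xyz":[4.9,0.55,-0.35],"yaw":-0.253}
  ]
}}

```text
t: 19.35
ee_pos: [0.4628, 0.0924, 0.2646]
orientation: [[0.001, 0.263, 0.965], [0.0, 0.965, -0.263], [-1.0, 0.0, 0.001]]
ft_force: [-0.1, -0.3, 0.7]
grip_width: 0.92
```

```bash
python3 go.py .4621,.0943,.03,-.26;python3 -c "
from h import *
im=snap('top');cv2.imwrite('pics/p6.png',cv2.resize(im[120:260,340:520,::-1],None,fx=4,fy=4,interpolation=2))
im=snap('scene');cv2.imwrite('pics/p6s.png',cv2.resize(im[140:300,290:480,::-1],None,fx=4,fy=3.75,interpolation=2))"
```

```text
t 19.35 grasp [0.4629 0.0924 0.1006] phi -0.266 tilt 0.001 w 80.0mm q1 0.03 q6 0.30 F [-0.1 -0.3  0.7]
.4621,.0943,.03,-.26 -> [ 7.06  0.16 -0.12] yaw -0.006
```

View pics/p6.png

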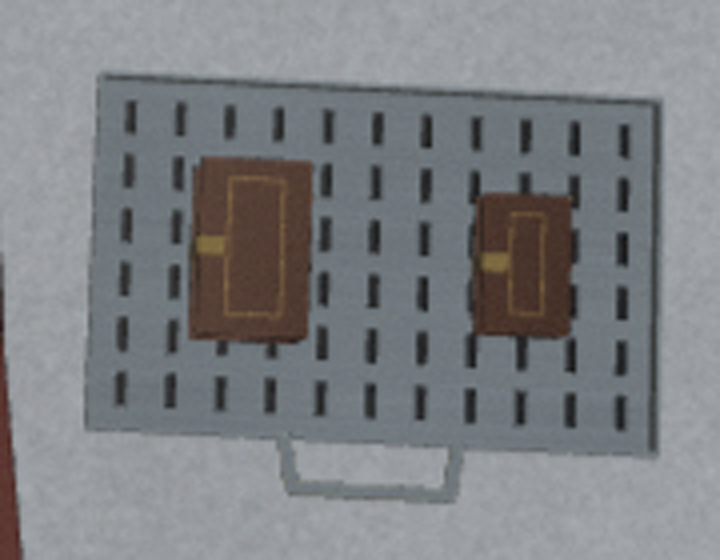

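View pics/p6s.png

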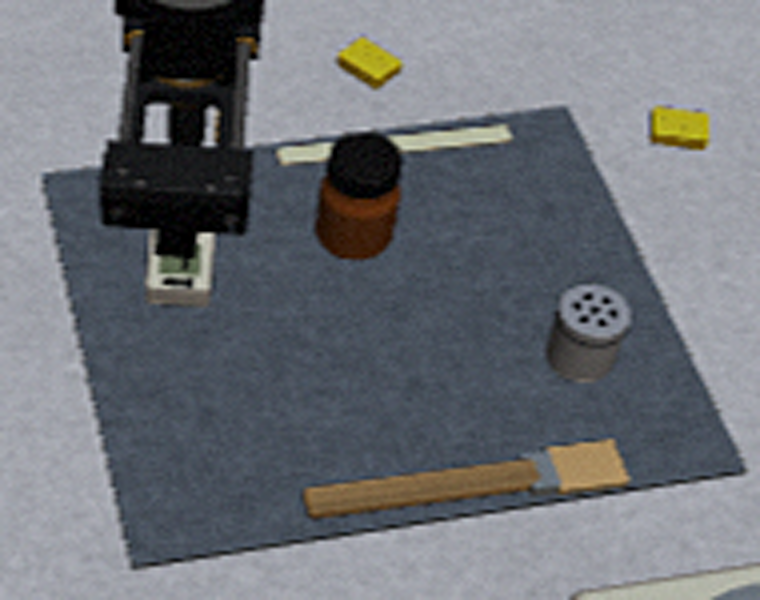

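The slim book is square on the narrow stand, with its centre at about crop (523,265), and the jar stands where it was. Next I'll grasp the logger along its length.

{"method": "play_rows", "body": {
  "plan": [
    {"fingers":0.84,"xyz":[3,0.15,-0.1],"yaw":0},
    {"fingers":0.84,"xyz":[5.5,0.15,-0.1],"yaw":0},
    {"fingers":0.84,"xyz":[7,0.15,-0.1],"yaw":0},
    {"fingers":0.84,"xyz":[7,0.15,-0.1],"yaw":0},
    {"fingers":0,"xyz":[7,0.15,-0.1],"yaw":0},
    {"fingers":0,"xyz":[7,0.15,-0.1],"yaw":0},
    {"fingers":0,"xyz":[7,0.15,-0.1],"yaw":0},
    {"fingers":0,"xyz":[7,0.15,-0.1],"yaw":0}
  ]
}}

```text
t: 20.45
ee_pos: [0.4624, 0.0942, 0.1948]
orientation: [[0.001, 0.263, 0.965], [0.0, 0.965, -0.263], [-1.0, 0.0, 0.001]]
ft_force: [-1.1, 0.2, 4.3]
grip_width: 0.666
```

```bash
python3 -c "
from fit import *
T=lambda L:[(340+(x+.5)/4-.5,120+(y+.5)/4-.5) for x,y in L]
print(fit('top',rect(.08,.05,.043),T([(480,193),(573,197),(569,338),(475,334)]),[.52,-.28,0]))"; python3 go.py .4621,.0943,.17,-.26 .5195,-.1290,.17,-.074
```

```text
(array([ 0.5075242 , -0.28423925, -0.08340378]), array([[ 0.48402058, -0.08939992],
       [-0.66248409,  0.15355963],
       [-0.53241198,  0.09861857],
       [ 0.70957819, -0.15673651]]))
t 20.45 grasp [0.4625 0.0942 0.0308] phi -0.266 tilt 0.001 w 58.0mm q1 0.03 q6 0.30 F [-1.1  0.2  4.3]
.4621,.0943,.17,-.26 -> [-1.392e+01  1.000e-02 -1.000e-02] yaw -0.006
.5195,-.1290,.17,-.074 -> [-13.91 -20.02  11.4 ] yaw -0.192
```

{"method": "play_rows", "body": {
  "plan": [
    {"fingers":0,"xyz":[-5,0,0],"yaw":0},
    {"fingers":0,"xyz":[-11,0,0],"yaw":0},
    {"fingers":0,"xyz":[-13.9,-20.1,11.4],"yaw":-0.192},
    {"fingers":0,"xyz":[-13.9,-20.1,11.4],"yaw":-0.192},
    {"fingers":0,"xyz":[-13.9,-20.1,11.4],"yaw":-0.192},
    {"fingers":0,"xyz":[-13.9,-20.1,11.4],"yaw":-0.192},
    {"fingers":0,"xyz":[-13.9,-20.1,11.4],"yaw":-0.192},
    {"fingers":0,"xyz":[-13.9,-20.1,11.4],"yaw":-0.192}
  ]
}}

```text
t: 21.45
ee_pos: [0.5188, -0.1296, 0.3325]
orientation: [[-0.001, 0.075, 0.997], [0.001, 0.997, -0.075], [-1.0, 0.001, -0.001]]
ft_force: [-0.1, 0.1, -1.1]
grip_width: 0.667
```

```bash
python3 go.py .5197,-.1295,.11,-.074
```

```text
t 21.45 grasp [ 0.5186 -0.1294  0.1685] phi -0.075 tilt 0.001 w 58.0mm q1 -0.39 q6 -0.32 F [-0.1  0.1 -1.1]
.5197,-.1295,.11,-.074 -> [5.85 0.01 0.1 ] yaw -0.001
```

{"method": "play_rows", "body": {
  "plan": [
    {"fingers":0,"xyz":[2,0,0.1],"yaw":0},
    {"fingers":0,"xyz":[4,0,0.1],"yaw":0},
    {"fingers":0,"xyz":[5.8,0,0.1],"yaw":0},
    {"fingers":0,"xyz":[5.8,0,0.1],"yaw":0},
    {"fingers":0,"xyz":[5.8,0,0.1],"yaw":0},
    {"fingers":0,"xyz":[5.8,0,0.1],"yaw":0},
    {"fingers":0,"xyz":[5.8,0,0.1],"yaw":0},
    {"fingers":0,"xyz":[5.8,0,0.1],"yaw":0}
  ]
}}

```text
t: 22.45
ee_pos: [0.5202, -0.13, 0.2755]
orientation: [[0.001, 0.074, 0.997], [-0.0, 0.997, -0.074], [-1.0, -0.0, 0.001]]
ft_force: [-0.1, -0.1, -0.4]
grip_width: 0.666
```

```bash
python3 go.py .5197,-.1295,.0838,-.074; python3 -c "
from h import *
im=snap('scene');cv2.imwrite('pics/p7s.png',cv2.resize(im[180:310,120:290,::-1],None,fx=4,fy=4,interpolation=2))"
```

```text
t 22.45 grasp [ 0.5203 -0.13    0.1115] phi -0.074 tilt 0.001 w 58.0mm q1 -0.39 q6 -0.32 F [-0.1 -0.1 -0.4]
.5197,-.1295,.0838,-.074 -> [ 2.77  0.04 -0.06] yaw -0.000
```

View pics/p7s.png

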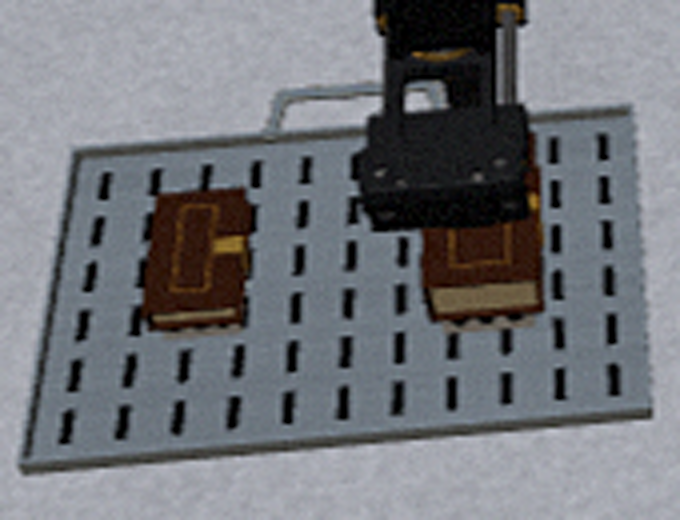

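The gripper hides the logger here. Its width reading of 58.0 mm confirms it is held, so I'll lower it.

{"method": "play_rows", "body": {
  "plan": [
    {"fingers":0,"xyz":[1.3,0.04,-0.05],"yaw":0},
    {"fingers":0,"xyz":[2.2,0.04,-0.05],"yaw":0},
    {"fingers":0,"xyz":[2.7,0.04,-0.05],"yaw":0},
    {"fingers":0,"xyz":[2.75,0.04,-0.05],"yaw":0},
    {"fingers":0,"xyz":[2.75,0.04,-0.05],"yaw":0},
    {"fingers":0.6,"xyz":[2.75,0.04,-0.05],"yaw":0},
    {"fingers":0.6,"xyz":[2.75,0.04,-0.05],"yaw":0},
    {"fingers":0.6,"xyz":[2.75,0.04,-0.05],"yaw":0}
  ]
}}

```text
t: 23.5
ee_pos: [0.5197, -0.1295, 0.2476]
orientation: [[0.0, 0.074, 0.997], [-0.0, 0.997, -0.074], [-1.0, -0.0, 0.0]]
ft_force: [0.0, 0.0, 0.5]
grip_width: 0.788
```

```bash
python3 go.py .5195,-.1295,.17,-.074 .5689,.3067,.17,-.074
```

```text
t 23.50 grasp [ 0.5198 -0.1295  0.0836] phi -0.074 tilt 0.000 w 68.6mm q1 -0.39 q6 -0.32 F [0.  0.  0.5]
.5195,-.1295,.17,-.074 -> [-8.64 -0.01 -0.02] yaw -0.000
.5689,.3067,.17,-.074 -> [-8.64 43.86  1.68] yaw -0.000
```

{"method": "play_rows", "body": {
  "plan": [
    {"fingers":0.6,"xyz":[-5,0,0],"yaw":0},
    {"fingers":0.6,"xyz":[-8.6,43.9,1.7],"yaw":0},
    {"fingers":0.6,"xyz":[-8.6,43.9,1.7],"yaw":0},
    {"fingers":0.6,"xyz":[-8.6,43.9,1.7],"yaw":0},
    {"fingers":0.6,"xyz":[-8.6,43.9,1.7],"yaw":0},
    {"fingers":0.6,"xyz":[-8.6,43.9,1.7],"yaw":0},
    {"fingers":0.6,"xyz":[-8.6,43.9,1.7],"yaw":0},
    {"fingers":0.6,"xyz":[-8.6,43.9,1.7],"yaw":0}
  ]
}}

```text
t: 24.5
ee_pos: [0.5687, 0.306, 0.3336]
orientation: [[0.001, 0.074, 0.997], [0.0, 0.997, -0.074], [-1.0, 0.0, 0.001]]
ft_force: [0.8, -0.0, 0.7]
grip_width: 0.798
```

```bash
python3 go.py .5689,.3067,.12,-.074; python3 -c "
from h import *
im=snap('top');cv2.imwrite('pics/p8.png',cv2.resize(im[120:260,340:520,::-1],None,fx=4,fy=4,interpolation=2))
im=snap('scene');cv2.imwrite('pics/p8s.png',cv2.resize(im[180:310,120:290,::-1],None,fx=4,fy=4,interpolation=2))"
```

```text
t 24.50 grasp [0.5688 0.306  0.1696] phi -0.074 tilt 0.001 w 69.4mm q1 0.37 q6 0.45 F [ 0.8 -0.   0.7]
.5689,.3067,.12,-.074 -> [4.96 0.07 0.01] yaw 0.000
```

View pics/p8.png

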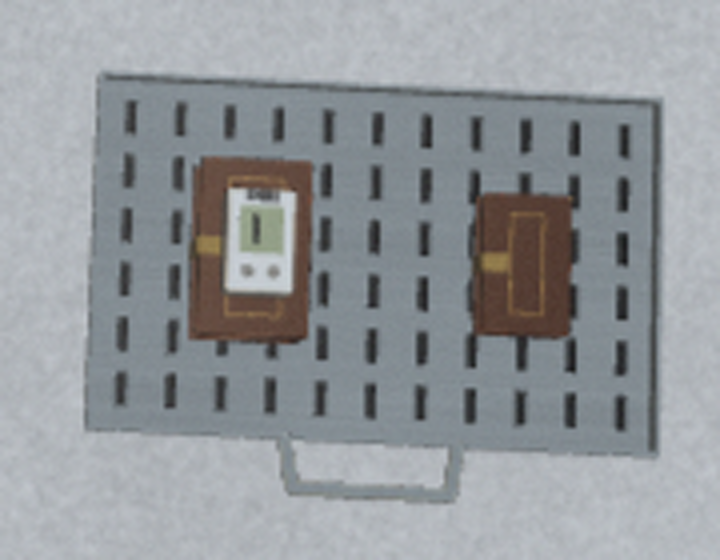

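View pics/p8s.png

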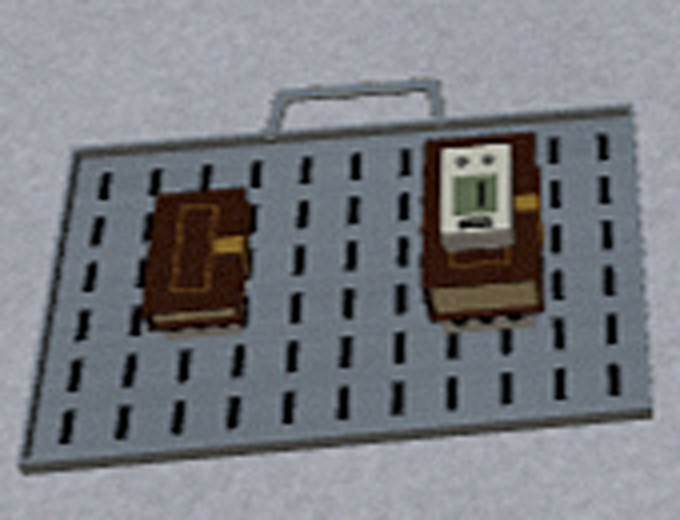

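The logger lies display up on the thick book, with corners at crop (229,187), (298,192), (294,294) and (223,291). I'll fit its pose and go on to the canister.

```bash
python3 -c "
from fit import *
T=lambda L:[(340+(x+.5)/4-.5,120+(y+.5)/4-.5) for x,y in L]
print(fit('top',rect(.058,.038,.079),T([(229,187),(298,192),(294,294),(223,291)]),[.52,-.13,0]))"
```

```text
(array([ 0.5203598 , -0.12989665, -0.08980014]), array([[-0.07470435, -0.21255874],
       [ 0.04863929, -0.37535308],
       [-0.12987863,  0.4638588 ],
       [ 0.15590643,  0.11820585]]))
```

{"method": "play_rows", "body": {
  "plan": [
    {"fingers":0.52,"xyz":[5,0.05,0],"yaw":0},
    {"fingers":0.52,"xyz":[9,0.05,0],"yaw":0},
    {"fingers":0.52,"xyz":[12,0.05,0],"yaw":0},
    {"fingers":0.52,"xyz":[13,0.05,0],"yaw":0},
    {"fingers":-0.3,"xyz":[13,0.05,0],"yaw":0},
    {"fingers":-0.3,"xyz":[13,0.05,0],"yaw":0},
    {"fingers":-0.3,"xyz":[13,0.05,0],"yaw":0},
    {"fingers":-0.3,"xyz":[13,0.05,0],"yaw":0}
  ]
}}

```text
t: 25.6
ee_pos: [0.5692, 0.3046, 0.2048]
orientation: [[0.002, 0.074, 0.997], [0.001, 0.997, -0.074], [-1.0, 0.001, 0.002]]
ft_force: [-1.6, -0.2, 4.8]
grip_width: 0.451
```

```bash
python3 go.py .5689,.3067,.18,-.074 .5152,-.2086,.18,-.074
```

```text
t 25.60 grasp [0.5695 0.3047 0.0408] phi -0.074 tilt 0.002 w 39.2mm q1 0.37 q6 0.44 F [-1.6 -0.2  4.8]
.5689,.3067,.18,-.074 -> [-13.92   0.22  -0.02] yaw 0.000
.5152,-.2086,.18,-.074 -> [-13.96 -51.57  -1.57] yaw 0.000
```

{"method": "play_rows", "body": {
  "plan": [
    {"fingers":-0.3,"xyz":[-5,0,0],"yaw":0},
    {"fingers":-0.3,"xyz":[-11,0,0],"yaw":0},
    {"fingers":-0.3,"xyz":[-14,-30,-0.9],"yaw":0},
    {"fingers":-0.3,"xyz":[-14,-30,-0.9],"yaw":0},
    {"fingers":-0.3,"xyz":[-14,-30,-0.9],"yaw":0},
    {"fingers":-0.3,"xyz":[-14,-30,-0.9],"yaw":0},
    {"fingers":-0.3,"xyz":[-14,-30,-0.9],"yaw":0},
    {"fingers":-0.3,"xyz":[-14,-30,-0.9],"yaw":0}
  ]
}}

```text
t: 26.6
ee_pos: [0.5374, 0.0026, 0.3442]
orientation: [[0.002, 0.079, 0.997], [-0.001, 0.997, -0.079], [-1.0, -0.001, 0.002]]
ft_force: [0.5, -0.8, -0.9]
grip_width: 0.455
```

```bash
python3 go.py .5152,-.2086,.18,-.074
```

```text
t 26.60 grasp [0.5377 0.0024 0.1802] phi -0.079 tilt 0.002 w 39.6mm q1 -0.14 q6 -0.06 F [ 0.5 -0.8 -0.9]
.5152,-.2086,.18,-.074 -> [  0.04 -21.23  -0.55] yaw -0.005
```

{"method": "play_rows", "body": {
  "plan": [
    {"fingers":-0.3,"xyz":[0,-21.2,-0.55],"yaw":0},
    {"fingers":-0.3,"xyz":[0,-21.2,-0.55],"yaw":0},
    {"fingers":-0.3,"xyz":[0,-21.2,-0.55],"yaw":0},
    {"fingers":-0.3,"xyz":[0,-21.2,-0.55],"yaw":0},
    {"fingers":-0.3,"xyz":[0,-21.2,-0.55],"yaw":0},
    {"fingers":-0.3,"xyz":[0,-21.2,-0.55],"yaw":0},
    {"fingers":-0.3,"xyz":[0,-21.2,-0.55],"yaw":0},
    {"fingers":-0.3,"xyz":[0,-21.2,-0.55],"yaw":0}
  ]
}}

```text
t: 27.6
ee_pos: [0.5167, -0.2041, 0.3434]
orientation: [[0.0, 0.072, 0.997], [0.0, 0.997, -0.072], [-1.0, 0.0, 0.0]]
ft_force: [-0.3, 0.5, -2.4]
grip_width: 0.453
```

```bash
python3 go.py .5152,-.2086,.038,-.074; python3 -c "
from h import *
im=snap('scene');cv2.imwrite('pics/p9s.png',cv2.resize(im[150:310,120:290,::-1],None,fx=3.5,fy=3.5,interpolation=2))"
```

```text
t 27.60 grasp [ 0.5167 -0.204   0.1794] phi -0.072 tilt 0.000 w 39.4mm q1 -0.52 q6 -0.45 F [-0.3  0.5 -2.4]
.5152,-.2086,.038,-.074 -> [14.14 -0.47 -0.12] yaw 0.002
```

View pics/p9s.png

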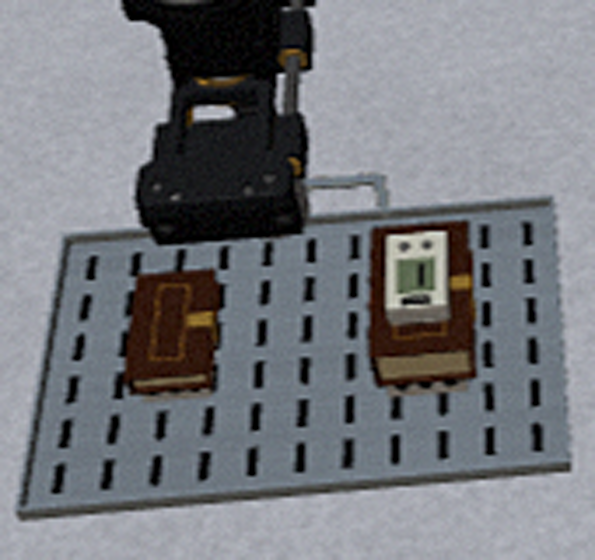

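The canister is hidden behind the gripper but still held (39.4 mm), and the books and logger are unmoved. I'll lower it to just above the floor and check.

{"method": "play_rows", "body": {
  "plan": [
    {"fingers":-0.3,"xyz":[4,-0.45,-0.12],"yaw":0},
    {"fingers":-0.3,"xyz":[8,-0.45,-0.12],"yaw":0},
    {"fingers":-0.3,"xyz":[11,-0.45,-0.12],"yaw":0},
    {"fingers":-0.3,"xyz":[13,-0.45,-0.12],"yaw":0},
    {"fingers":-0.3,"xyz":[13,-0.45,-0.12],"yaw":0},
    {"fingers":-0.3,"xyz":[13,-0.45,-0.12],"yaw":0},
    {"fingers":-0.3,"xyz":[13,-0.45,-0.12],"yaw":0},
    {"fingers":-0.3,"xyz":[13,-0.45,-0.12],"yaw":0}
  ]
}}

```text
t: 28.65
ee_pos: [0.5153, -0.2098, 0.2144]
orientation: [[0.002, 0.074, 0.997], [-0.001, 0.997, -0.074], [-1.0, -0.001, 0.002]]
ft_force: [0.2, -0.1, -1.8]
grip_width: 0.454
```

```bash
python3 go.py .5152,-.2086,.038,-.074
```

```text
t 28.65 grasp [ 0.5156 -0.2099  0.0504] phi -0.074 tilt 0.002 w 39.5mm q1 -0.53 q6 -0.45 F [ 0.2 -0.1 -1.8]
.5152,-.2086,.038,-.074 -> [ 1.24  0.11 -0.02] yaw 0.000
```

{"method": "play_rows", "body": {
  "plan": [
    {"fingers":-0.3,"xyz":[0.7,0.1,0],"yaw":0},
    {"fingers":-0.3,"xyz":[1.2,0.1,0],"yaw":0},
    {"fingers":-0.3,"xyz":[1.3,0.1,0],"yaw":0},
    {"fingers":-0.3,"xyz":[1.3,0.1,0],"yaw":0},
    {"fingers":0.4,"xyz":[1.3,0.1,0],"yaw":0},
    {"fingers":0.4,"xyz":[1.3,0.1,0],"yaw":0},
    {"fingers":0.4,"xyz":[1.3,0.1,0],"yaw":0},
    {"fingers":0.4,"xyz":[1.3,0.1,0],"yaw":0}
  ]
}}

```text
t: 29.65
ee_pos: [0.5149, -0.2086, 0.2001]
orientation: [[-0.0, 0.074, 0.997], [0.0, 0.997, -0.074], [-1.0, 0.0, -0.0]]
ft_force: [-0.2, 0.2, -0.1]
grip_width: 0.689
```

{"method": "play_rows", "body": {
  "plan": [
    {"fingers":0.4,"xyz":[-4,0,0],"yaw":0},
    {"fingers":0.4,"xyz":[-9,0,0],"yaw":0},
    {"fingers":0.4,"xyz":[-15,0,0],"yaw":0},
    {"fingers":0.4,"xyz":[-18,25,0],"yaw":0},
    {"fingers":0.4,"xyz":[-18,25,0],"yaw":0},
    {"fingers":0.4,"xyz":[-18,25,0],"yaw":0},
    {"fingers":0.4,"xyz":[-18,25,0],"yaw":0},
    {"fingers":0.4,"xyz":[-18,25,0],"yaw":0}
  ]
}}

```text
t: 30.65
ee_pos: [0.5334, 0.0446, 0.3811]
orientation: [[0.001, 0.068, 0.998], [0.001, 0.998, -0.068], [-1.0, 0.001, 0.001]]
ft_force: [1.0, 0.1, -0.5]
grip_width: 0.703
```

```bash
python3 go.py; python3 -c "
from h import *
im=snap('top');cv2.imwrite('pics/p10.png',cv2.resize(im[120:260,340:520,::-1],None,fx=4,fy=4,interpolation=2))
im=snap('scene','p10f.png');cv2.imwrite('pics/p10s.png',cv2.resize(im[150:310,120:290,::-1],None,fx=3.5,fy=3.5,interpolation=2))"
```

```text
t 30.65 grasp [0.5337 0.0447 0.2171] phi -0.068 tilt 0.002 w 61.2mm q1 -0.06 q6 0.00 F [ 1.   0.1 -0.5]
```

View pics/p10.png

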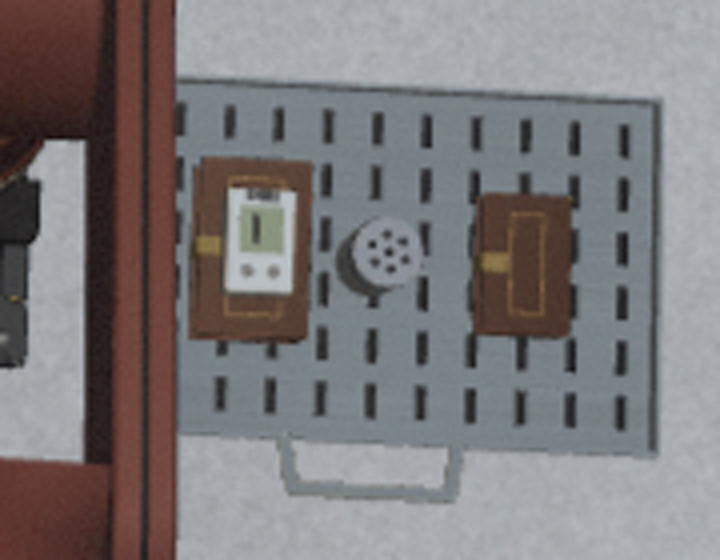

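View pics/p10f.png

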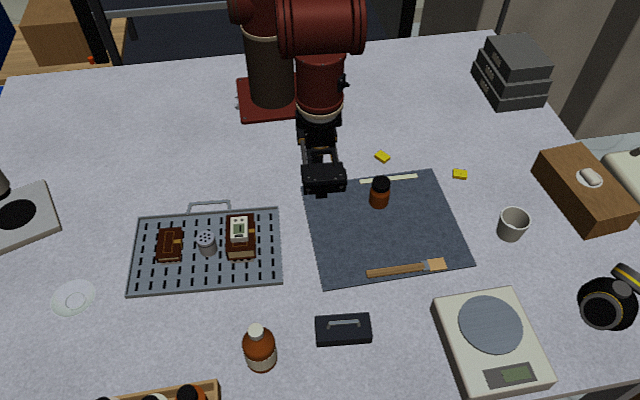

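View pics/p10s.png

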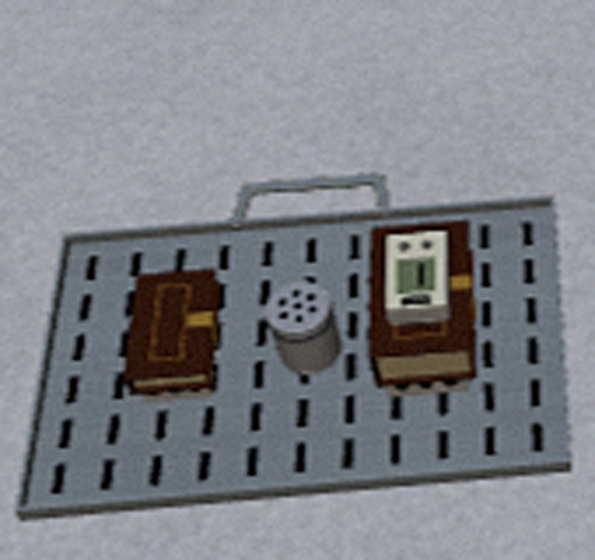

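All five things are placed. The canister lid is at crop (388,251), and the jar is at scene (380,192) as it was at the start. Last numeric checks, then sign-off.

```bash
python3 -c "
from h import *
np.set_printoptions(precision=4,suppress=True)
print('can',px2w('top',340+388.5/4-.5,120+251.5/4-.5,.051),'tray .5152 -.2086')
for n in ['thick_book','slim_book','logger','canister','jar']:
  for d in r.spot_point('scene',n)[:1]: print(n,round(d['conf'],2),c2w('scene',d['xyz']))
s=r.get_state();print(s['t'],s['dq'])"
```

```text
can [ 0.5166 -0.2059  0.051 ] tray .5152 -.2086
thick_book 0.56 [ 0.5222 -0.1268  0.0252]
slim_book 0.83 [ 0.5081 -0.2878  0.0253]
logger 0.7 [ 0.5219 -0.1303  0.055 ]
canister 0.91 [ 0.5162 -0.2054  0.0049]
jar 0.67 [ 0.5157 -0.2083 -0.0013]
31.0 [ 0.0016 -0.0001 -0.0008  0.0017  0.0011  0.0002]
```

```bash
python3 -c "
from plant import r
print(r.sign_off())"
```

```text
the job is handed in; nothing more can be done
None
```

The tray is loaded and I handed the job in at about 31 s. The sign-off gives no verdict, so this rests on my own measurements.

I placed the case on the wide stand's base, the thick book over it, the slim book across the narrow stand, the logger on the thick book, and the canister mid-tray. Everything is released, and the gripper is clear with the arm at rest.

| Thing | Last check |
|---|---|
| Indicator case | about 2 mm from the stand's centre, measured before the book covered it |
| Thick book | about 2–4 mm off centre, underside at z about 0.025 m, square to the stand within 0.01 rad |
| Slim book | about 2–3 mm off centre, square within 0.01 rad |
| Logger | display up, about 2–4 mm from the book's middle, turned about 0.015 rad from it |
| Canister | upright, about 3 mm from the tray centre |

- **Not rechecked:** the case can't be seen under the book, so I have no final look at it.
- **Disagreement:** the network's last "jar" detection landed on the tray centre, where the canister stands, so I took it as a false match. In the final scene picture the jar stands at the same pixel, (380,192), as at the start.

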